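# Wedge the rocking slab stand

## Task

The low slab stand on the bench rocks because its front left foot is too short. With the fingertips, push the wooden wedge along the bench, thin end first, under that foot until the stand no longer rocks and still sits level. Then press down on the steel plate at that corner with about 6 N for a moment to feel that it is firm, and let go. Do not pick up or lift anything, do not shove the stand out of place, and leave the bowl and the other things alone.

Things in the scene. Friction and masses are not known exactly. Their poses are not given: they have to be found in the camera images.
- stand: Low loose stand, 2 to 3 kg: plywood board 220 (x) by 280 (y) mm, top face 44 mm above the bench; a plaster slab (150 x 190 mm, top at 54 mm) set slightly to its rear right. Origin: at bench level under the board's centre; z up, -x its front (to the robot), +y its left. Round feet 24 mm across at (+-82, +-112) mm; all but the front left one stand on the bench and carry it level.
- short_foot_sole (a point): Centre of the flat round sole (24 mm across) of the short foot, at (-82, +112) mm of the stand; 7 to 12 mm above the bench, so the corner drops that far when pressed with about 5 N. Pushing the wedge takes under 1 N until it bears on this foot, then suddenly several N: 4 N seats it, 8 N and more shoves the stand along the bench.
- corner_plate: Thin steel plate 44 x 44 x 2 mm let on to the board's front left corner, above the short foot: the place to press. Origin: centre of its underside (its top is 2 mm above, 46 mm above the bench when the stand is level).
- wedge: Loose wooden wedge 140 mm long, 34 mm wide, 50 g, lying flat on the bench to the left of the stand, its thin end pointing roughly at the short foot. Origin: centre of its underside; its y axis runs along its length, thin end at -y (2 mm thick), thick end at +y (20 mm thick); the top slopes evenly between; z up.
- wedge_tail (a point): Centre of the wedge's thick upright end face (34 mm wide, 20 mm high), 10 mm above its underside: the face to push on.
- wedge_tip (a point): Middle of the wedge's thin end, at its underside.
- bisque_bowl: Small clay bowl, 72 mm across and 40 mm high, standing on the plaster slab at the stand's rear right; origin: centre of its underside. A bystander.
- wood_rib: Half-round wooden rib, 68 x 90 x 9 mm, flat on the bench to the right; origin: centre of its underside. A bystander.
- rubber_kidney: Kidney-shaped rubber scraper, 59 x 93 x 9 mm, flat on the bench to the right; origin: centre of its underside. A bystander.
- weight_1: Brass weight, 38 mm across and 34 mm high, on the bench to the far left; origin: centre of its underside. A bystander.
Mind the look-alikes: they are no part of the job. Of the things that look like the wedge, the larger one is meant.

How it is judged:
On the way:
1. fingers press on the corner plate with over 4 N for 0.3 s; the wedge bears the short foot and the stand stays level within 0.010 rad instead of dropping (contact force between the fingers and corner_plate above 4 N and contact force between stand and wedge above 2 N and angle between stand's own z axis and vertical below 0.01 rad and y of wedge_tip in the frame of stand below 0.1 m), for 0.3 s.
At the end, for the whole second after the job is handed in: After the corner has been pressed and found firm, the stand sits level (within 0.006 rad) within 20 mm of where it stood, and the wedge lies flat on the bench with its thin end under the board, past the middle of the short foot, everything at rest (y of wedge_tip in the frame of stand between 0 and 0.1 m and x of wedge_tip in the frame of stand between -0.115 and -0.049 m and angle between stand's own z axis and vertical below 0.006 rad and distance of stand from where it was at the start of the episode below 0.02 m and height (world z) of wedge below 0.008 m and linear speed of each of stand, wedge below 0.01 m/s); the robot touches nothing.
It fails at once if the wedge is lifted or picked up instead of pushed along the bench (height (world z) of wedge above 0.02 m or angle between wedge's own z axis and vertical above 0.35 rad).
It fails at once if the stand is lifted, or shoved more than 20 mm from its place (height (world z) of stand above 0.02 m or distance of stand from where it was at the start of the episode above 0.02 m).
It fails at once if the bowl on the slab is shifted by more than 30 mm or toppled (distance of bisque_bowl from where it was at the start of the episode above 0.03 m or angle between bisque_bowl's own z axis and vertical above 0.35 rad).
It fails at once if the rib, the kidney or the brass weight is moved more than 25 mm (distance of any of wood_rib, rubber_kidney, weight_1 from where it was at the start of the episode above 0.025 m).
It also fails if it takes over 51 s, if anything falls off the work surface, if the arm or the gripper's body presses on something with over 40 N, if the wrist force passes 120 N, or if a joint passes its speed limit or range.

## Robot

A 6-joint arm with a two-finger parallel gripper is mounted at the origin on a cart in front of the work surface, level with it; the furniture and walls round the work are solid. World frame = base frame: x ahead of the robot, y to its left, z up, the work surface at z = 0. Lengths are in m, angles in rad, forces in N, time in s.
With the tool pointing down it reaches from about 0.35 to 0.975 m from the base axis. Payload 4.9 kg.
Tool frame: the origin (TCP) lies between the finger pads; the fingertips stand 17 mm ahead of it and the grasp point (between the pads) lies 2 mm behind it; z points along the fingers, y is the direction in which the jaws open and shut (so a half turn about z gives the same grasp; the last joint's range is limited). The gripper opens to 85 mm and grips with 20 to 120 N. Pads are 22 mm wide; open, the fingers measure 114 mm over their backs; the gripper's body (76 mm by 85 mm) begins 54 mm behind the grasp point. The pads swing forward as they close: fully open they stand 13 mm farther back than shut.
Start: joints at [1.018, 0.053, 1.613, -0, 1.476, -0.119], TCP at [0.263, 0.567, 0.248] pointing down, gripper open.
Joint ranges: [-3.01, 3.01], [-1.01, 2.22], [0.06, 2.58], [-1.02, 4.17], [0.09, 2.62], [-3.14, 3.14]. Speed limits (rad/s): [2.57, 2.57, 3.14, 3.14, 3.14, 3.14].

## Interface

Orientations are given as a unit quaternion [w, x, y, z].
In Python, from plant import state, grab_frame, camera_model, job_done, find_in, silhouettes, landmark_of gives the robot as it stands.
- The arm moves only by the shell command python3 -m crank 'ROWS'. ROWS is JSON, a list of rows, each an object with "angular": the turn, a rotation vector about the tool's x, y, z each as a share of 5 degrees, from -1 to 1, a list of three; "delta_pos": the shift along the tool's x, y, z each as a share of 3 cm, from -1 to 1, a list of three; "gripper": the opening, from 0 (shut) to 1 (fully open). In form: [{"angular": [ax, ay, az], "delta_pos": [tx, ty, tz], "gripper": gripper}, ...]. A call has 1 to 12 rows; each row shifts and turns the commanded pose from where the row before left it, along the tool's axes as they then stand; what a row does not reach is not made up. A row lasts 1/8 s, in which the tool goes at most 62.5 mm and 10.7 degrees, less where a joint would pass 70% of its speed; a pose out of reach is approached as far as the arm can. A call with a number of a shift or a turn outside -1 to 1 is refused whole. A call with a gripper value outside its range is refused whole. The fingers move at their own pace and stop on an object; the grip force is fixed at half the most. Time passes only in rows, so rows that do not move let the fingers close. It gives the time, the measured TCP pose, the force and the opening at its end, in the units of the state.
- state(): the state, without advancing time (a new reading comes with each control period).
- grab_frame(name): name is "scene" or "top" or "wrist"; returns the picture (400x640x3 uint8, red, green, blue); there is no depth.
- camera_model(name): a dict with "camera_matrix" (3x3 intrinsics, pixels), "rvec" (rotation vector, rad) and "tvec" (3), from world to camera coordinates, as OpenCV has them; the wrist camera has in their place "mount" (4x4, takes a point from camera to tool coordinates, whose origin is the TCP and whose axes are the flange's). Camera axes: x right, y down, z forward; pixel columns grow to the right and rows downward; lengths in m; the calibration is good to about 2 mm. A picture is of the moment at which its call begins: read the wrist's pose just before it. camera_model takes no time and is no camera call.
- job_done(): hands the job in, once; it reports no verdict.
Trained networks look in the newest picture that a camera, given by its name, has taken for a name from the list of things; names that differ only in an ending like _2 or _b are one class to them, and where a whole thing is asked for, a point or a joint stands for the part that bears it (a point fixed in the world has none). Each returns a list of dicts, best first, with "conf" (0 to 1); they miss things now and then, are a little off and sometimes report something else, mostly with a low value. They report only what shows in the picture. A call takes as long as a camera call. They do not tell look-alikes from the thing itself.
- find_in(camera, target): "bbox" ([left, top, right, bottom] in pixels, round what is visible of it).
- silhouettes(camera, target): "mask" (400x640 bool, what is visible of it) and "bbox" ([left, top, right, bottom] in pixels, round what is visible of it).
- landmark_of(camera, target): "pixel" ([column, row] in pixels: a listed point, or the origin of a listed thing).
The state is a dict: "time": time; "joint_pos": joint angles; "joint_vel": joint speeds; "joint_efforts": joint torques, N m; "tool_pos": TCP position; "tool_rot": TCP orientation; "contact_force": force on the tool from outside, world axes, zero at the start; "ft_torque": the same for the moment, N m; "gripper_width": opening from 0.0 (shut) to 1.0 (fully open).
Only numpy, scipy, OpenCV 4.12 (cv2) and the standard library are available. Lean on these libraries where they do the work, as an engineer would, in place of code of your own. Each camera call takes 0.05 s, during which the arm holds its last target.

## Working session

There is one attempt and no reset: what is moved stays moved. The work goes in short steps, Python scripts to look and compute and a shell command to move; the robot and the scene stay as the last step left them, time stands still between calls to the robot, and variables do not carry over. Pictures are saved under pics/ and viewed, and the job is handed in when it is done.

```bash
mkdir -p pics; ls
python3 - <<'E'
from plant import *
import cv2
s=state();print(s)
for c in ["scene","top"]:
    im=grab_frame(c);cv2.imwrite(f"pics/{c}0.png",im[:,:,::-1])
    for t in ["stand","short_foot_sole","corner_plate","wedge","wedge_tail","wedge_tip","weight_1"]:
        print(c,t,[(d['pixel'],d['conf']) for d in landmark_of(c,t)][:3],[(d['bbox'],d['conf']) for d in find_in(c,t)][:3])
    print(camera_model(c))
print(state()['time'])
E
```

```text
pics
{'time': 0.0, 'joint_pos': array([ 1.01799776e+00,  5.33699916e-02,  1.61427829e+00, -2.00606199e-06,
        1.47599005e+00, -1.18979486e-01]), 'joint_vel': array([ 1.86816031e-03, -1.18693355e-04, -6.51509475e-04,  1.00938796e-05,
        2.44152242e-04, -6.52904829e-04]), 'joint_efforts': array([ 8.88359336e-04, -3.93710303e+01, -3.70160866e+01, -1.35080331e-04,
        7.36505346e-03,  8.14101895e-06]), 'tool_pos': array([0.26239418, 0.56661334, 0.24706422]), 'tool_rot': array([-3.36194707e-04,  2.15212409e-01,  9.76566727e-01, -9.66011632e-04]), 'contact_force': array([ 0.54251938,  0.2382308 , -1.00399035]), 'ft_torque': array([-0.03833408, -0.00330452,  0.00846508]), 'gripper_width': 1.0014482852451896}
scene stand [([323.9, 201.8], 0.74)] [([282.5, 182.1, 366.9, 210.0], 0.68), ([377.4, 166.9, 386.5, 175.0], 0.43), ([351.9, 162.8, 359.4, 167.1], 0.19)]
scene short_foot_sole [] []
scene corner_plate [] []
scene wedge [([307.1, 234.6], 0.45)] [([264.1, 264.0, 295.7, 274.6], 0.66)]
scene wedge_tail [([355.0, 170.4], 0.73), ([294.1, 264.9], 0.64), ([291.5, 241.8], 0.56)] [([2
[... 859 characters left out ...]
, 211.0, 230.5, 237.0], 0.49)]
top wedge_tail [([227.2, 231.9], 0.7), ([254.4, 215.7], 0.59), ([271.0, 219.6], 0.23)] [([255.8, 209.4, 293.7, 227.7], 0.76), ([219.9, 210.8, 228.7, 236.3], 0.42)]
top wedge_tip [([290.6, 218.1], 0.56), ([224.0, 211.2], 0.56)] [([256.8, 210.0, 290.0, 226.3], 0.75), ([223.0, 208.7, 228.3, 238.0], 0.57)]
top weight_1 [([190.1, 199.5], 0.58)] [([186.6, 195.9, 197.1, 206.5], 0.63)]
{'camera_matrix': array([[396.41479764,   0.        , 319.31707061],
       [  0.        , 396.41479764, 207.53439801],
       [  0.        ,   0.        ,   1.        ]]), 'rvec': array([ 2.19255384, -2.15760111,  0.11603454]), 'tvec': array([-0.00396664,  0.53942884,  1.5763385 ])}
1.5
```

Run:
```python
import cv2
a=cv2.imread("pics/top0.png")[150:280,170:420];b=cv2.imread("pics/scene0.png")[150:300,210:410]
cv2.imwrite("pics/top0c.png",cv2.resize(a,None,fx=3,fy=3,interpolation=2));cv2.imwrite("pics/scene0c.png",cv2.resize(b,None,fx=4,fy=4,interpolation=2)[:600])
```

```text
(no output)
```

View pics/top0c.png

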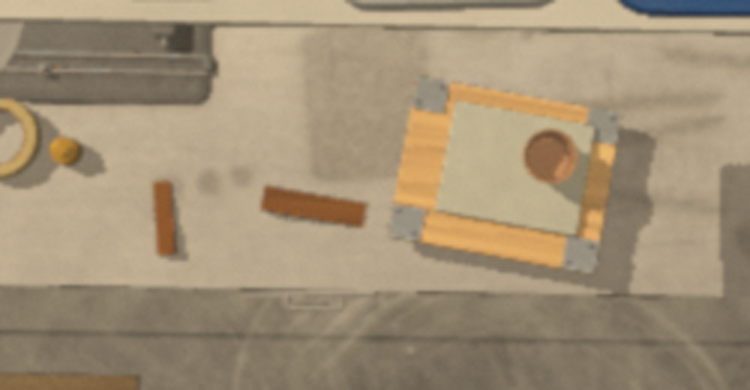

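View pics/scene0c.png

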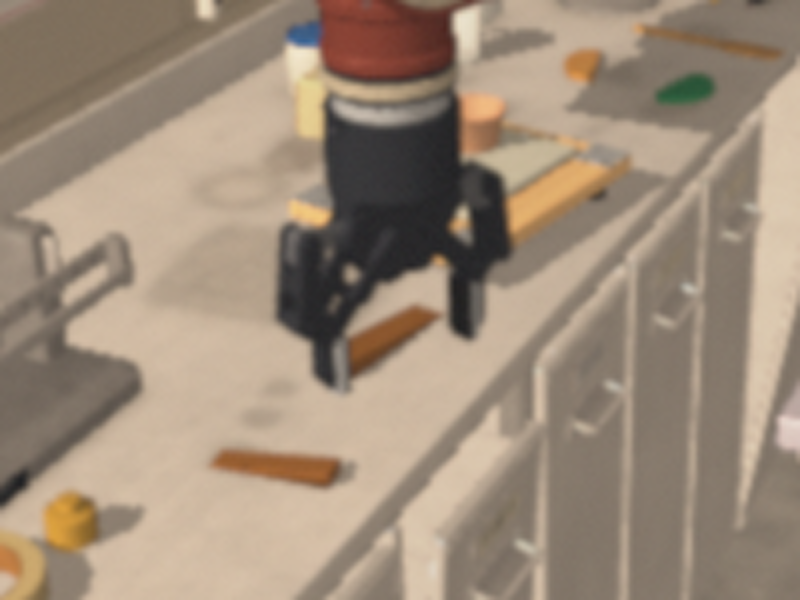

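```bash
cat > h.py <<'E'
import numpy as np,cv2
from plant import *
from scipy.spatial.transform import Rotation as R
def cam(c):
    m=camera_model(c);K=m["camera_matrix"]
    if "mount" in m:
        s=state();T=np.eye(4);q=s["tool_rot"];T[:3,:3]=R.from_quat([q[1],q[2],q[3],q[0]]).as_matrix();T[:3,3]=s["tool_pos"]
        W=T@m["mount"]; return K,W[:3,:3],W[:3,3]
    Rm=cv2.Rodrigues(m["rvec"])[0];return K,Rm.T,-Rm.T@m["tvec"]
def w(C,px,z):
    K,A,o=C;px=np.atleast_2d(px).astype(float)
    d=np.c_[px,np.ones(len(px))]@np.linalg.inv(K).T@A.T
    return o+d*((z-o[2])/d[:,2])[:,None]
def p(C,X):
    K,A,o=C;c=(np.atleast_2d(X)-o)@A@K.T;return c[:,:2]/c[:,2:]
E
python3 - <<'E'
from h import *
np.set_printoptions(precision=4,suppress=True)
C=cam("top");print("cam",C[2])
S=cam("scene");print("scenecam",S[2])
grab_frame("top")
for t,z in [("wedge",.011),("stand",.044)]:
    for d in silhouettes("top",t)[:2]:
        m=d["mask"].astype(np.uint8);r=cv2.minAreaRect(cv2.findContours(m,0,1)[0][0])
        b=cv2.boxPoints(r);print(t,d["conf"],m.sum(),w(C,b,z)[:,:2].tolist(), w(C,[r[0]],z))
for n,px,z in [("stand",[341.7,210.1],0),("plate",[305.7,223.6],.044),("wedge",[271.6,218.5],0),("tail",[254.4,215.7],.01),("tip",[290.6,218.1],0),("weight",[190.1,199.5],0),("plBR",[364,233.5],.046),("plTL",[313.5,182],.046),("plTR",[371.5,192.5],.046),("plBL",[305.3,224],.046)]: print(n,w(C,px,z))
for n,px,z in [("tail",[291.5,241.8],.01),("tip",[318.8,226.3],0)]: print(n,w(S,px,z))
a=cv2.imread("pics/top0.png")[190:245,205:325];cv2.imwrite("pics/top0d.png",cv2.resize(a,None,fx=6,fy=6,interpolation=2))
E
```

```text
cam [0.3824 0.0171 1.6215]
scenecam [-0.1488  1.2963  0.7425]
wedge 0.45 174 [[0.5242475959412207, 0.4045891722614014], [0.5247158742107432, 0.37615937521870735], [0.4272230438790433, 0.3724432573786346], [0.42677350491821076, 0.40070594811323423]] [[0.4756 0.3885 0.011 ]]
stand 0.84 3592 [[0.4548939043161895, 0.09145027041291309], [0.6736259465142103, 0.05350492464072369], [0.6227383816766204, -0.22957387572614715], [0.40507391862636444, -0.18785286381892669]] [[ 0.5383 -0.0681  0.044 ]]
stand [[ 0.533  -0.0877  0.    ]]
plate [[0.4725 0.058  0.044 ]]
wedge [[0.4937 0.1992 0.    ]]
tail [[0.5033 0.2683 0.01  ]]
tip [[0.4966 0.1215 0.    ]]
weight [[0.5664 0.5355 0.    ]]
plBR [[ 0.4368 -0.1742  0.046 ]]
plTL [[0.6402 0.0298 0.046 ]]
plTR [[ 0.6016 -0.2036  0.046 ]]
plBL [[0.4708 0.0596 0.046 ]]
tail [[0.5062 0.2578 0.01  ]]
tip [[0.4802 0.1082 0.    ]]
```

View pics/top0d.png

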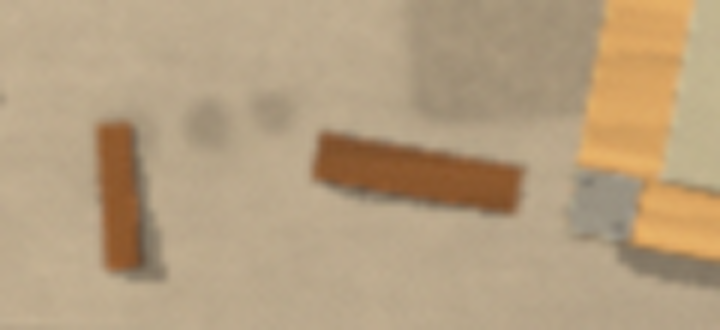

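Run:
```python
from h import *
np.set_printoptions(precision=4,suppress=True)
C=cam("top");print(camera_model("wrist"))
f=lambda x,y:[(x+.5)/6-.5+205,(y+.5)/6-.5+190]
ta=w(C,f(316.5,155),.02)[0];ti=w(C,f(519.5,190.5),.002)[0];print(ta,ti,np.linalg.norm((ta-ti)[:2]),np.degrees(np.arctan2(*(ti-ta)[[0,1]])))
c=lambda n:{"BL":[.4708,.0596],"TL":[.6402,.0298],"TR":[.6016,-.2036],"BR":[.4368,-.1742]}[n]
P=np.array([c(k) for k in("BL","TL","TR","BR")]);Q=np.array([[-88,118],[88,118],[88,-118],[-88,-118]])/1e3
pc=P.mean(0);u,s,v=np.linalg.svd((Q).T@(P-pc));A=(v.T@u.T);print("stand",pc,np.degrees(np.arctan2(A[1,0],A[0,0])),"foot",pc+A@[-.082,.112],"ydir",A[:,1])
print((Q@A.T+pc-P)*1e3)
print("tip in stand",A.T@(ti[:2]-pc),"tail",A.T@(ta[:2]-pc))
```

```text
{'camera_matrix': array([[309.5504,   0.    , 319.224 ],
       [  0.    , 309.5504, 201.3813],
       [  0.    ,   0.    ,   1.    ]]), 'mount': array([[ 0.0004, -0.9626, -0.2711,  0.0681],
       [ 1.    ,  0.0005, -0.0004, -0.0007],
       [ 0.0005, -0.2711,  0.9626, -0.1264],
       [ 0.    ,  0.    ,  0.    ,  1.    ]])}
[0.5039 0.2549 0.02  ] [0.4832 0.1187 0.002 ] 0.13774590782740248 -171.38717493366414
stand [ 0.5373 -0.0721] -9.25549104722921 foot [0.4744 0.0516] ydir [0.1608 0.987 ]
[[-1.3255 -1.0826]
 [ 2.9831  0.4101]
 [ 3.6255  0.8826]
 [-5.2831 -0.2101]]
tip in stand [-0.0841  0.1796] tail [-0.0856  0.3174]
```

```bash
python3 -m crank '[{"angular":[0,0,-0.78],"delta_pos":[0,0,0],"gripper":0},{"angular":[0,0,-0.78],"delta_pos":[0,0,0],"gripper":0},{"angular":[0,0,-0.78],"delta_pos":[0,0,0],"gripper":0},{"angular":[0,0,-0.78],"delta_pos":[0,0,0],"gripper":0},{"angular":[0,0,0],"delta_pos":[-0.5,-0.5,0],"gripper":0}]'
python3 -m crank '[{"angular":[0,0,0],"delta_pos":[-0.9,-0.7,0],"gripper":0},{"angular":[0,0,0],"delta_pos":[-0.9,-0.7,0],"gripper":0},{"angular":[0,0,0],"delta_pos":[-0.9,-0.7,0],"gripper":0},{"angular":[0,0,0],"delta_pos":[-0.9,-0.7,0],"gripper":0},{"angular":[0,0,0],"delta_pos":[-0.9,-0.7,0],"gripper":0},{"angular":[0,0,0],"delta_pos":[-0.9,-0.7,0],"gripper":0},{"angular":[0,0,0],"delta_pos":[-0.9,-0.7,0],"gripper":0},{"angular":[0,0,0],"delta_pos":[-0.9,-0.7,0],"gripper":0},{"angular":[0,0,0],"delta_pos":[-0.9,-0.7,0],"gripper":0},{"angular":[0,0,0],"delta_pos":[-0.9,-0.5,0],"gripper":0},{"angular":[0,0,0],"delta_pos":[0,0,0],"gripper":0},{"angular":[0,0,0],"delta_pos":[0,0,0],"gripper":0}]'
python3 - <<'E'
from h import *
np.set_printoptions(precision=4,suppress=True)
C=cam("wrist");im=grab_frame("wrist");cv2.imwrite("pics/w1.png",im[:,:,::-1])
print(state()["tool_pos"],C[1])
for t,z in [("wedge_tail",.01),("wedge_tip",0),("corner_plate",.044),("short_foot_sole",.009),("stand",0),("wedge",0)]:
    for d in landmark_of("wrist",t): print(t,d["pixel"],d["conf"],w(C,d["pixel"],z))
E
```

```text
time: 2.28
tool_pos: [0.2749, 0.5499, 0.2482]
tool_rot: [0.0, 0.08, 0.997, -0.0]
contact_force: [-0.1, -0.2, 0.4]
gripper_width: -0.005
time: 3.78
tool_pos: [0.5085, 0.3046, 0.2483]
tool_rot: [-0.0, 0.081, 0.997, -0.0]
contact_force: [0.2, 0.4, -0.0]
gripper_width: -0.001
[0.5083 0.3051 0.2483] [[ 0.1616  0.9501  0.2668]
 [ 0.9869 -0.1554 -0.0444]
 [-0.0007  0.2705 -0.9627]]
wedge_tail [282.7, 175.6] 0.79 [[0.5035 0.2602 0.01  ]]
wedge_tail [384.3, 89.4] 0.6 [[0.4263 0.3904 0.01  ]]
wedge_tip [168.4, 178.1] 0.64 [[0.4855 0.1192 0.    ]]
wedge_tip [398.9, 176.3] 0.62 [[0.5291 0.3995 0.    ]]
corner_plate [96.7, 181.2] 0.61 [[0.471 0.064 0.044]]
stand [42.3, 240.5] 0.72 [[ 0.5389 -0.0673  0.    ]]
wedge [391.1, 133.6] 0.92 [[0.4764 0.3952 0.    ]]
wedge [222.0, 177.0] 0.64 [[0.4949 0.1847 0.    ]]
```

View pics/w1.png

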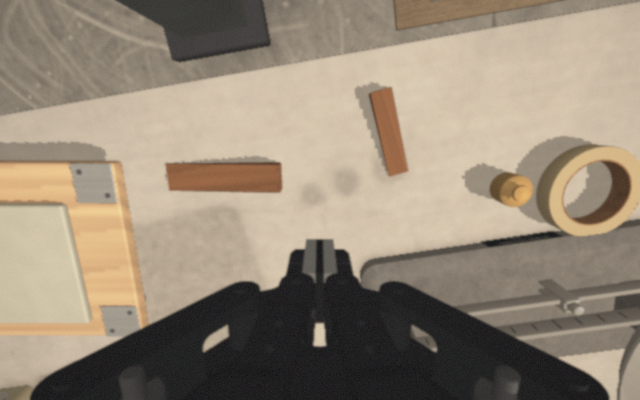

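```bash
python3 -m crank '[{"angular":[0,0,0],"delta_pos":[-0.07,0,0.9],"gripper":0},{"angular":[0,0,0],"delta_pos":[0,0,0.9],"gripper":0},{"angular":[0,0,0],"delta_pos":[0,0,0.9],"gripper":0},{"angular":[0,0,0],"delta_pos":[0,0,0.9],"gripper":0},{"angular":[0,0,0],"delta_pos":[0,0,0.9],"gripper":0},{"angular":[0,0,0],"delta_pos":[0,0,0.9],"gripper":0},{"angular":[0,0,0],"delta_pos":[0,0,0.9],"gripper":0},{"angular":[0,0,0],"delta_pos":[0,0,0.9],"gripper":0},{"angular":[0,0,0],"delta_pos":[0,0,0.3],"gripper":0},{"angular":[0,0,0],"delta_pos":[0,0,0],"gripper":0}]'
python3 - <<'E'
from h import *
np.set_printoptions(precision=4,suppress=True)
C=cam("wrist");im=grab_frame("wrist");cv2.imwrite("pics/w2.png",im[:,:,::-1])
print(state()["tool_pos"],state()["contact_force"])
for t,z in [("wedge_tail",.01),("wedge_tip",0),("corner_plate",.044),("short_foot_sole",.009)]:
    for d in landmark_of("wrist",t): print(t,d["pixel"],d["conf"],w(C,d["pixel"],z))
E
```

```text
time: 5.38
tool_pos: [0.5105, 0.3048, 0.023]
tool_rot: [-0.0, 0.081, 0.997, -0.0]
contact_force: [0.1, 0.6, 0.5]
gripper_width: 0.001
[0.5113 0.3051 0.024 ] [-0.363   0.0448  0.3755]
wedge_tail [484.7, 44.5] 0.7 [[0.4267 0.3862 0.01  ]]
wedge_tail [225.9, 261.3] 0.6 [[0.5048 0.2581 0.01  ]]
wedge_tip [506.9, 249.7] 0.9 [[0.5262 0.4011 0.    ]]
wedge_tip [224.6, 260.6] 0.18 [[0.5087 0.2535 0.    ]]
```

View pics/w2.png

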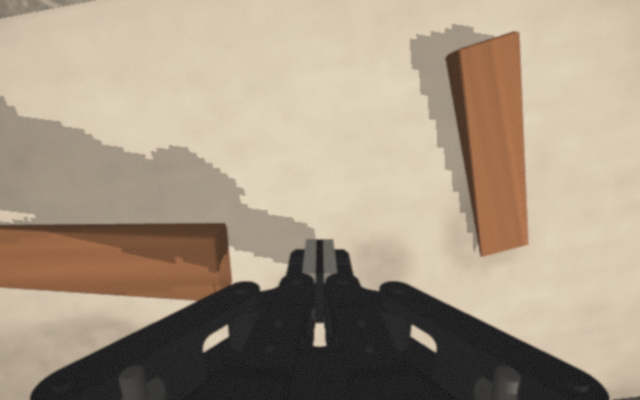

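```bash
python3 -m crank '[{"angular":[0,0,0],"delta_pos":[0,-0.4,0],"gripper":0},{"angular":[0,0,0],"delta_pos":[0,-0.4,0],"gripper":0},{"angular":[0,0,0],"delta_pos":[0,-0.3,0],"gripper":0},{"angular":[0,0,0],"delta_pos":[0,-0.3,0],"gripper":0},{"angular":[0,0,0],"delta_pos":[0,-0.3,0],"gripper":0},{"angular":[0,0,0],"delta_pos":[0,-0.3,0],"gripper":0},{"angular":[0,0,0],"delta_pos":[0,-0.3,0],"gripper":0},{"angular":[0,0,0],"delta_pos":[0,0,0],"gripper":0}]'
python3 - <<'E'
from h import *
np.set_printoptions(precision=4,suppress=True)
C=cam("wrist");im=grab_frame("wrist");cv2.imwrite("pics/w3.png",im[:,:,::-1])
im=grab_frame("top");cv2.imwrite("pics/t3.png",cv2.resize(im[180:260,230:390,::-1],None,fx=5,fy=5,interpolation=2))
print(state()["tool_pos"],state()["contact_force"])
E
```

```text
time: 6.62
tool_pos: [0.4996, 0.2361, 0.0232]
tool_rot: [-0.0, 0.081, 0.997, -0.0]
contact_force: [-0.4, -0.5, -0.9]
gripper_width: 0.0
[0.4998 0.2366 0.0234] [ 0.5276 -0.4952 -0.1664]
```

View pics/w3.png

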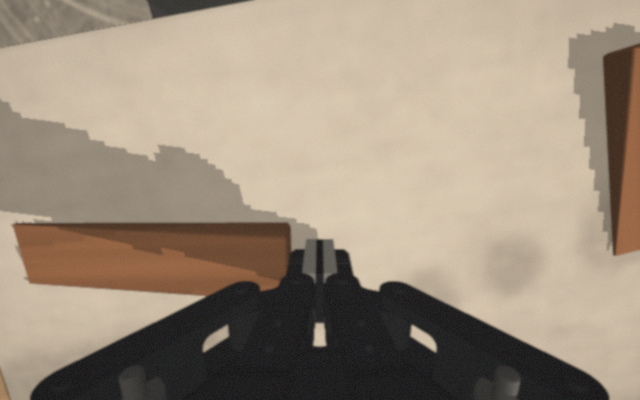

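View pics/t3.png

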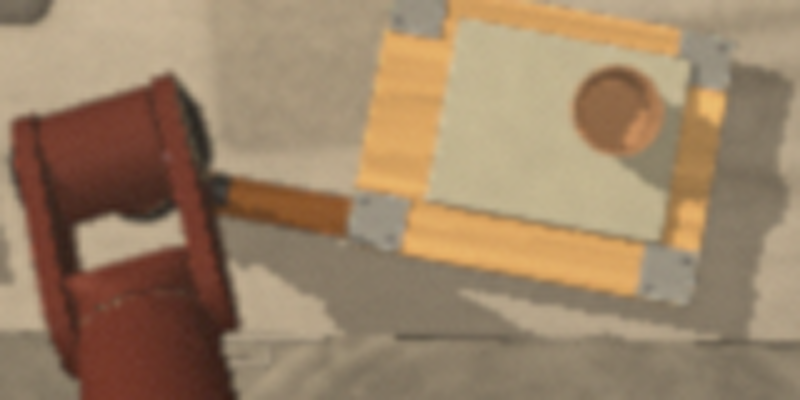

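Run:
```python
from h import *
np.set_printoptions(precision=4,suppress=True)
C=cam("wrist")
t=w(C,[[14,225],[30,283]],.002);tl=w(C,[[290.5,224]],.02);print(t,t.mean(0),tl)
A=R.from_euler('z',-9.25,degrees=True).as_matrix()[:2,:2]
for f in ([.4744,.0516],[.476,.057]):
  o=np.array(f)-A@[-.082,.112]
  print(A.T@(t.mean(0)[:2]-o), A.T@(tl[0,:2]-o))
```

```text
[[0.4608 0.0854 0.002 ]
 [0.4933 0.0798 0.002 ]] [0.4771 0.0826 0.002 ] [[0.4766 0.2267 0.02  ]]
[-0.0844  0.143 ] [-0.108   0.2851]
[-0.0851  0.1374] [-0.1087  0.2796]
```

```bash
python3 -m crank '[{"angular":[0,0,0],"delta_pos":[0,-0.25,0],"gripper":0},{"angular":[0,0,0],"delta_pos":[0,-0.25,0],"gripper":0},{"angular":[0,0,0],"delta_pos":[0,-0.25,0],"gripper":0},{"angular":[0,0,0],"delta_pos":[0,-0.25,0],"gripper":0},{"angular":[0,0,0],"delta_pos":[0,-0.2,0],"gripper":0},{"angular":[0,0,0],"delta_pos":[0,0,0],"gripper":0}]'
python3 -m crank '[{"angular":[0,0,0],"delta_pos":[0,-0.1,0],"gripper":0},{"angular":[0,0,0],"delta_pos":[0,-0.1,0],"gripper":0},{"angular":[0,0,0],"delta_pos":[0,0,0],"gripper":0}]'
python3 - <<'E'
from h import *
C=cam("wrist");im=grab_frame("wrist");cv2.imwrite("pics/w4.png",im[:,:,::-1])
print(state()["tool_pos"],state()["contact_force"])
E
```

```text
time: 7.48
tool_pos: [0.4937, 0.2006, 0.0232]
tool_rot: [-0.0, 0.081, 0.997, -0.0]
contact_force: [-0.4, -0.0, 0.0]
gripper_width: 0.001
time: 7.85
tool_pos: [0.4929, 0.195, 0.0232]
tool_rot: [-0.0, 0.081, 0.997, -0.0]
contact_force: [0.2, -0.6, -0.0]
gripper_width: 0.0
[0.49292431 0.19514043 0.02325168] [-0.52539436  0.35487242 -0.35270891]
```

View pics/w4.png

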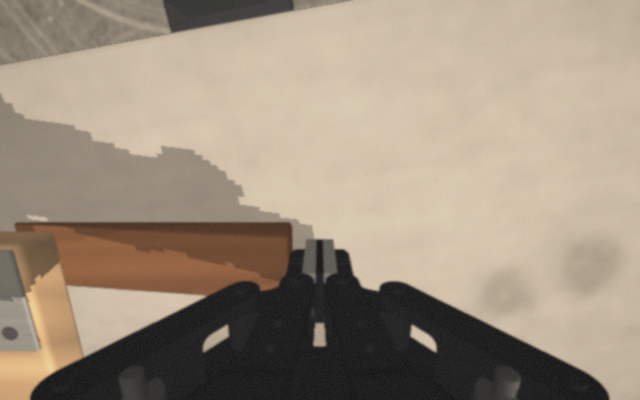

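```bash
for i in 1; do python3 -m crank '[{"angular":[0,0,0],"delta_pos":[0,-0.1,0],"gripper":0},{"angular":[0,0,0],"delta_pos":[0,-0.1,0],"gripper":0},{"angular":[0,0,0],"delta_pos":[0,0,0],"gripper":0}]'; done
python3 -m crank '[{"angular":[0,0,0],"delta_pos":[0,-0.08,0],"gripper":0},{"angular":[0,0,0],"delta_pos":[0,-0.08,0],"gripper":0}]'
python3 -m crank '[{"angular":[0,0,0],"delta_pos":[0,-0.06,0],"gripper":0},{"angular":[0,0,0],"delta_pos":[0,-0.06,0],"gripper":0}]'
```

```text
time: 8.28
tool_pos: [0.492, 0.1891, 0.0233]
tool_rot: [-0.0, 0.081, 0.997, -0.0]
contact_force: [0.9, -0.1, 0.8]
gripper_width: -0.003
time: 8.52
tool_pos: [0.4912, 0.1845, 0.0233]
tool_rot: [0.0, 0.081, 0.997, 0.0]
contact_force: [-0.4, -0.4, 0.6]
gripper_width: 0.006
time: 8.78
tool_pos: [0.4907, 0.1809, 0.0233]
tool_rot: [0.0, 0.081, 0.997, 0.0]
contact_force: [1.1, 0.9, 1.0]
gripper_width: -0.005
```

```bash
python3 -m crank '[{"angular":[0,0,0],"delta_pos":[0,-0.06,0],"gripper":0},{"angular":[0,0,0],"delta_pos":[0,0,0],"gripper":0}]'|grep -E 'pos|for'
python3 -m crank '[{"angular":[0,0,0],"delta_pos":[0,-0.06,0],"gripper":0},{"angular":[0,0,0],"delta_pos":[0,0,0],"gripper":0}]'|grep -E 'pos|for'
python3 -m crank '[{"angular":[0,0,0],"delta_pos":[0,-0.06,0],"gripper":0},{"angular":[0,0,0],"delta_pos":[0,0,0],"gripper":0}]'|grep -E 'pos|for'
```

```text
tool_pos: [0.4903, 0.1791, 0.0233]
contact_force: [-0.0, -0.1, -0.1]
tool_pos: [0.49, 0.1773, 0.0233]
contact_force: [-0.1, -0.4, -0.2]
tool_pos: [0.4898, 0.1756, 0.0233]
contact_force: [-0.4, 0.7, -0.1]
```

```bash
python3 -m crank '[{"angular":[0,0,0],"delta_pos":[0,-0.06,0],"gripper":0},{"angular":[0,0,0],"delta_pos":[0,0,0],"gripper":0}]'|grep -E 'pos|for'
python3 -m crank '[{"angular":[0,0,0],"delta_pos":[0,-0.06,0],"gripper":0},{"angular":[0,0,0],"delta_pos":[0,0,0],"gripper":0}]'|grep -E 'pos|for'
```

```text
tool_pos: [0.4895, 0.1738, 0.0233]
contact_force: [0.0, 0.5, -1.1]
tool_pos: [0.4892, 0.172, 0.0233]
contact_force: [-1.5, -0.4, -0.6]
```

```bash
python3 -m crank '[{"angular":[0,0,0],"delta_pos":[0,-0.06,0],"gripper":0},{"angular":[0,0,0],"delta_pos":[0,0,0],"gripper":0}]'|grep -E 'pos|for'
python3 -m crank '[{"angular":[0,0,0],"delta_pos":[0,-0.06,0],"gripper":0},{"angular":[0,0,0],"delta_pos":[0,0,0],"gripper":0}]'|grep -E 'pos|for'
```

```text
tool_pos: [0.4889, 0.1702, 0.0233]
contact_force: [-0.1, 0.1, 0.7]
tool_pos: [0.4886, 0.1684, 0.0233]
contact_force: [-0.5, 0.2, -0.0]
```

```bash
python3 -m crank '[{"angular":[0,0,0],"delta_pos":[0,-0.06,0],"gripper":0},{"angular":[0,0,0],"delta_pos":[0,0,0],"gripper":0}]'|grep -E 'pos|for'
python3 -m crank '[{"angular":[0,0,0],"delta_pos":[0,-0.06,0],"gripper":0},{"angular":[0,0,0],"delta_pos":[0,0,0],"gripper":0}]'|grep -E 'pos|for'
```

```text
tool_pos: [0.4883, 0.1667, 0.0233]
contact_force: [-0.5, 0.2, -0.3]
tool_pos: [0.488, 0.1649, 0.0233]
contact_force: [-0.7, 0.4, 0.7]
```

```bash
python3 -m crank '[{"angular":[0,0,0],"delta_pos":[0,-0.06,0],"gripper":0},{"angular":[0,0,0],"delta_pos":[0,0,0],"gripper":0}]'|grep -E 'pos|for'
python3 -m crank '[{"angular":[0,0,0],"delta_pos":[0,-0.06,0],"gripper":0},{"angular":[0,0,0],"delta_pos":[0,0,0],"gripper":0}]'|grep -E 'pos|for'
python3 - <<'E'
from h import *
im=grab_frame("wrist");cv2.imwrite("pics/w5.png",im[:,:,::-1])
print([state()["contact_force"].round(2)])
E
```

```text
tool_pos: [0.4877, 0.1631, 0.0233]
contact_force: [-0.3, -0.2, 0.1]
tool_pos: [0.4875, 0.1614, 0.0233]
contact_force: [0.7, 0.4, -0.6]
[array([0.09, 0.08, 0.73])]
```

View pics/w5.png

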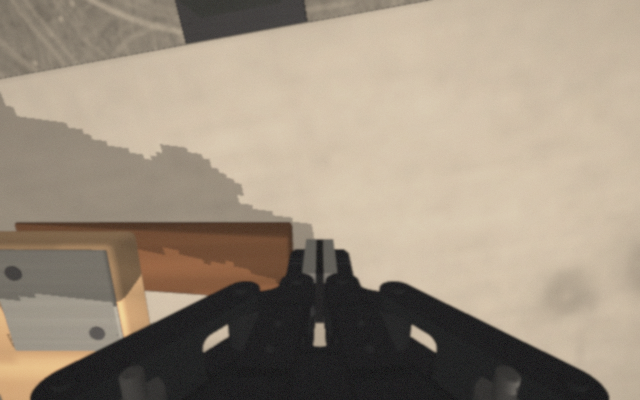

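Run:
```python
from h import *
np.set_printoptions(precision=4,suppress=True)
C=cam("wrist")
A=R.from_euler('z',-9.25,degrees=True).as_matrix()[:2,:2]
b=w(C,[[107,250],[120,348],[0,250]],.046)[:,:2];print(b,np.degrees(np.arctan2(*(b[1]-b[0])[::-1])))
o=b[:2].mean(0)-A@[-.088,.140]
print("o",o)
for px,z in [([291,224],.02),([15,224],.002),([291,292],.02)]: print(A.T@(w(C,px,z)[0,:2]-o))
print("tcp",A.T@(state()["tool_pos"][:2]-o))
```

```text
[[0.4545 0.0876]
 [0.4963 0.0781]
 [0.4483 0.0491]] -12.884523372408559
o [ 0.5397 -0.0695]
[-0.1101  0.2061]
[-0.1035  0.0646]
[-0.0758  0.2053]
tcp [-0.0887  0.2194]
```

```bash
python3 -m crank '[{"angular":[0,0,0],"delta_pos":[0,-0.06,0],"gripper":0},{"angular":[0,0,0],"delta_pos":[0,0,0],"gripper":0}]'|grep -E 'pos|for'
python3 -m crank '[{"angular":[0,0,0],"delta_pos":[0,-0.06,0],"gripper":0},{"angular":[0,0,0],"delta_pos":[0,0,0],"gripper":0}]'|grep -E 'pos|for'
```

```text
tool_pos: [0.4872, 0.1596, 0.0233]
contact_force: [-0.1, -0.6, 0.4]
tool_pos: [0.487, 0.1581, 0.0234]
contact_force: [0.4, 1.7, -1.2]
```

```bash
python3 -m crank '[{"angular":[0,0,0],"delta_pos":[0,-0.06,0],"gripper":0},{"angular":[0,0,0],"delta_pos":[0,0,0],"gripper":0}]'|grep -E 'pos|for'
python3 -m crank '[{"angular":[0,0,0],"delta_pos":[0,-0.06,0],"gripper":0},{"angular":[0,0,0],"delta_pos":[0,0,0],"gripper":0}]'|grep -E 'pos|for'
```

```text
tool_pos: [0.4867, 0.1569, 0.0234]
contact_force: [1.6, 5.9, -1.1]
tool_pos: [0.4865, 0.156, 0.0234]
contact_force: [1.0, 7.9, -1.0]
```

```bash
python3 -m crank '[{"angular":[0,0,0],"delta_pos":[0,0.06,0],"gripper":0},{"angular":[0,0,0],"delta_pos":[0,0.3,0],"gripper":0},{"angular":[0,0,0],"delta_pos":[0,0.5,0],"gripper":0},{"angular":[0,0,0],"delta_pos":[0,0,-0.9],"gripper":0},{"angular":[0,0,0],"delta_pos":[0,0,-0.9],"gripper":0},{"angular":[0,0,0],"delta_pos":[0,0,-0.9],"gripper":0},{"angular":[0,0,0],"delta_pos":[0,0,-0.9],"gripper":0},{"angular":[0,0,0],"delta_pos":[0,0,0],"gripper":0},{"angular":[0,0,0],"delta_pos":[0,0,0],"gripper":0}]'
python3 - <<'E'
from h import *
np.set_printoptions(precision=4,suppress=True)
C=cam("wrist");im=grab_frame("wrist");cv2.imwrite("pics/w6.png",im[:,:,::-1])
print(state()["tool_pos"],state()["contact_force"])
im=grab_frame("top");cv2.imwrite("pics/t6.png",cv2.resize(im[180:260,230:390,::-1],None,fx=5,fy=5,interpolation=2))
for t,z in [("wedge_tail",.01),("corner_plate",.044)]:
    for d in landmark_of("wrist",t): print(t,d["pixel"],d["conf"],w(C,d["pixel"],z))
E
```

```text
time: 13.7
tool_pos: [0.4899, 0.18, 0.1302]
tool_rot: [-0.001, 0.081, 0.997, -0.0]
contact_force: [0.8, -1.0, -0.9]
gripper_width: -0.004
[0.4895 0.1798 0.1296] [-0.0583  0.2887  0.5547]
wedge_tail [581.3, 77.6] 0.95 [[0.4275 0.3865 0.01  ]]
wedge_tail [273.3, 203.1] 0.73 [[0.486  0.1411 0.01  ]]
corner_plate [153.4, 213.6] 0.78 [[0.4712 0.0608 0.044 ]]
```

View pics/w6.png

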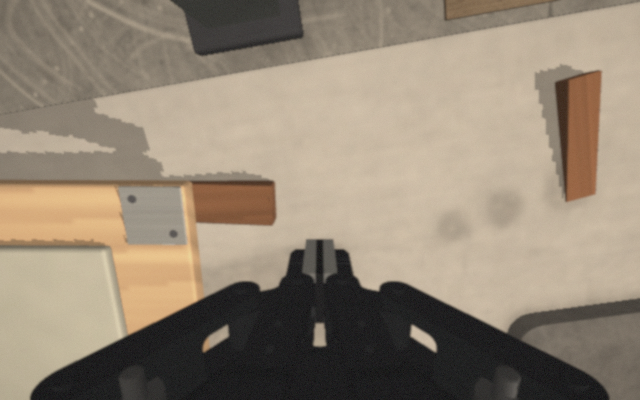

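View pics/t6.png

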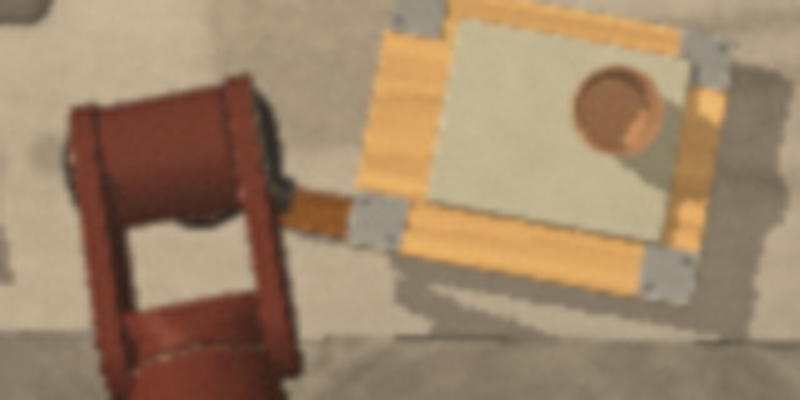

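```bash
python3 -m crank '[{"angular":[0,0,0],"delta_pos":[-0.08,-0.8,0],"gripper":0},{"angular":[0,0,0],"delta_pos":[0,-0.9,0],"gripper":0},{"angular":[0,0,0],"delta_pos":[0,-0.9,0],"gripper":0},{"angular":[0,0,0],"delta_pos":[0,-0.9,0],"gripper":0},{"angular":[0,0,0],"delta_pos":[0,-0.57,0],"gripper":0},{"angular":[0,0,0],"delta_pos":[0,0,0.6],"gripper":0},{"angular":[0,0,0],"delta_pos":[0,0,0.6],"gripper":0},{"angular":[0,0,0],"delta_pos":[0,0,0.6],"gripper":0},{"angular":[0,0,0],"delta_pos":[0,0,0.2],"gripper":0},{"angular":[0,0,0],"delta_pos":[0,0,0],"gripper":0}]'
python3 - <<'E'
from h import *
im=grab_frame("wrist");cv2.imwrite("pics/w7.png",im[:,:,::-1])
print(state()["tool_pos"],state()["contact_force"])
E
```

```text
time: 15.15
tool_pos: [0.4728, 0.0593, 0.0704]
tool_rot: [-0.001, 0.08, 0.997, -0.0]
contact_force: [-0.3, -0.5, 0.5]
gripper_width: -0.0
[0.47331666 0.05914251 0.07123767] [ 0.52740451 -0.17044496 -0.00780359]
```

View pics/w7.png

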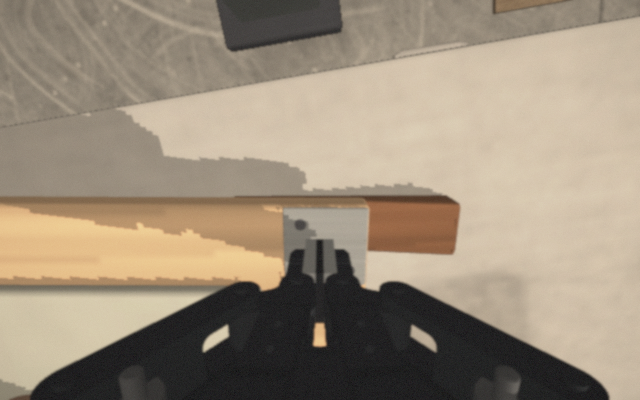

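```bash
python3 -m crank '[{"angular":[0,0,0],"delta_pos":[0,0,0.1],"gripper":0},{"angular":[0,0,0],"delta_pos":[0,0,0.1],"gripper":0},{"angular":[0,0,0],"delta_pos":[0,0,0],"gripper":0}]'|grep -E 'pos|for'
python3 -m crank '[{"angular":[0,0,0],"delta_pos":[0,0,0.03],"gripper":0},{"angular":[0,0,0],"delta_pos":[0,0,0],"gripper":0}]'|grep -E 'pos|for'
```

```text
tool_pos: [0.4731, 0.0589, 0.0652]
contact_force: [-0.6, 0.8, -0.2]
tool_pos: [0.4732, 0.0589, 0.0644]
contact_force: [-0.5, 0.6, -0.4]
```

```bash
python3 -m crank '[{"angular":[0,0,0],"delta_pos":[0,0,0.03],"gripper":0},{"angular":[0,0,0],"delta_pos":[0,0,0],"gripper":0}]'|grep -E 'pos|for'
```

```text
tool_pos: [0.4731, 0.0589, 0.0634]
contact_force: [-0.6, 0.1, 0.1]
```

```bash
python3 -m crank '[{"angular":[0,0,0],"delta_pos":[0,0,0.02],"gripper":0},{"angular":[0,0,0],"delta_pos":[0,0,0],"gripper":0}]'|grep -E 'pos|for'
```

```text
tool_pos: [0.4733, 0.0589, 0.0631]
contact_force: [0.3, -0.6, 0.6]
```

```bash
python3 -m crank '[{"angular":[0,0,0],"delta_pos":[0,0,0.02],"gripper":0},{"angular":[0,0,0],"delta_pos":[0,0,0],"gripper":0}]'|grep -E 'pos|for'
```

```text
tool_pos: [0.4733, 0.0589, 0.063]
contact_force: [-3.6, -0.4, 5.6]
```

```bash
python3 -m crank '[{"angular":[0,0,0],"delta_pos":[0,0,0.005],"gripper":0},{"angular":[0,0,0],"delta_pos":[0,0,0],"gripper":0},{"angular":[0,0,0],"delta_pos":[0,0,0],"gripper":0}]'|grep -E 'pos|for'
```

```text
tool_pos: [0.4733, 0.0589, 0.063]
contact_force: [-3.6, 0.7, 7.0]
```

```bash
python3 -m crank '[{"angular":[0,0,0],"delta_pos":[0,0,0],"gripper":0},{"angular":[0,0,0],"delta_pos":[0,0,0],"gripper":0},{"angular":[0,0,0],"delta_pos":[0,0,0],"gripper":0}]'|grep -E 'time|pos|for'
```

```text
time: 17.32
tool_pos: [0.4733, 0.0589, 0.063]
contact_force: [-4.4, 0.2, 7.0]
```

```bash
python3 -m crank '[{"angular":[0,0,0],"delta_pos":[0,0,0],"gripper":0},{"angular":[0,0,0],"delta_pos":[0,0,-0.1],"gripper":0},{"angular":[0,0,0],"delta_pos":[0,0,-0.8],"gripper":0},{"angular":[0,0,0],"delta_pos":[0,0,-0.9],"gripper":0},{"angular":[0,0,0],"delta_pos":[0,0.9,-0.7],"gripper":0},{"angular":[0,0,0],"delta_pos":[0,0.9,-0.5],"gripper":0},{"angular":[0,0,0],"delta_pos":[0,0.9,0],"gripper":0},{"angular":[0,0,0],"delta_pos":[0,0.9,0],"gripper":0},{"angular":[0,0,0],"delta_pos":[0,0.46,0],"gripper":0},{"angular":[0,0,0],"delta_pos":[0,0,0],"gripper":0},{"angular":[0,0,0],"delta_pos":[0,0,0],"gripper":0}]'
python3 - <<'E'
from h import *
np.set_printoptions(precision=4,suppress=True)
C=cam("wrist");im=grab_frame("wrist");cv2.imwrite("pics/w8.png",im[:,:,::-1])
print(state()["tool_pos"],state()["contact_force"])
im=grab_frame("top");cv2.imwrite("pics/t8.png",cv2.resize(im[180:260,230:390,::-1],None,fx=5,fy=5,interpolation=2))
for t,z in [("wedge_tail",.01),("corner_plate",.044)]:
    for d in landmark_of("wrist",t): print(t,d["pixel"],d["conf"],w(C,d["pixel"],z))
E
```

```text
time: 18.7
tool_pos: [0.4926, 0.1785, 0.1519]
tool_rot: [-0.0, 0.081, 0.997, -0.0]
contact_force: [-1.0, 0.5, 0.1]
gripper_width: 0.003
[0.4927 0.1784 0.1519] [ 0.13   -0.2185  0.3832]
wedge_tail [278.4, 190.2] 0.94 [[0.4835 0.1421 0.01  ]]
wedge_tail [562.6, 75.1] 0.94 [[0.4266 0.3873 0.01  ]]
corner_plate [168.0, 199.7] 0.94 [[0.4697 0.0609 0.044 ]]
corner_plate [276.9, 191.5] 0.36 [[0.4769 0.1467 0.044 ]]
```

View pics/w8.png

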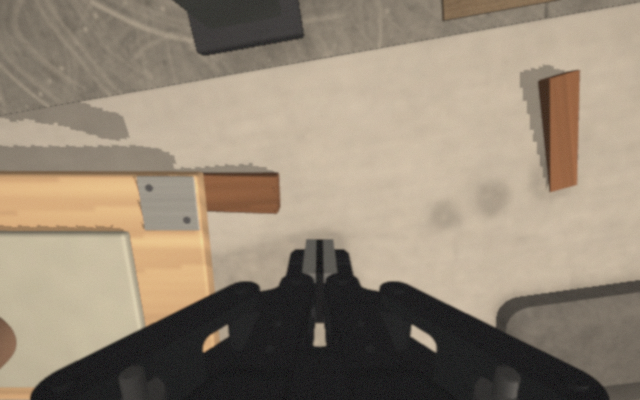

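View pics/t8.png

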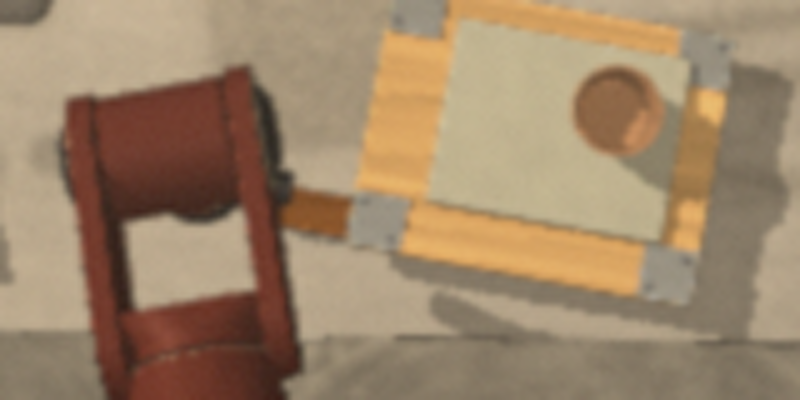

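```bash
python3 -c "
from plant import *
print(job_done(),state()['time'])"
```

```text
the job is handed in; nothing more can be done
the job is handed in; nothing more can be done
```

I pushed the larger wedge under the stand's short front-left foot, pressed the corner plate to check it was firm, and handed the job in at about 19 s of the 51 s allowed. No verdict was reported.

- **Push:** I used the outside of the closed fingers against the wedge's thick end. It slid freely until its thin end was about 60 mm from the stand's centreline. The force then rose within about 3 mm to about 8 N. That is past the 4 N that seats it and right at the limit where the stand starts to shift, but the pictures before and after show the stand in the same place.
- **Press:** I pressed the plate with about 7 N (you asked for about 6 N) for over 0.5 s. The plate did not sink; the fingertips stayed at about 46 mm, the level height. There was also a sideways force of about 4 N while pressing.
- **After letting go:**
  - The gripper was clear of everything.
  - The wedge's thick end read about 1 mm from where it was before the press, which is within measuring error.
  - The stand and bowl showed no movement in the top view.
  - The smaller wedge was untouched. I never went near the rib, the kidney or the brass weight, and did not check them again.
- **Not measured directly:** the load between wedge and stand, and the stand's tilt. I inferred both from the push force, the plate not sinking and its height.

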